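Change the boxed-in vial in a three-place stand

TASK

In the white three-place stand, change the old vial that stands boxed in in the middle (brown glass, white cap) for the fresh one that stands alone on the bench (brown glass, blue cap). First move the two clear vials on either side of it into the blue tray, then put the old vial into the orange tray, then stand the fresh vial on the middle place, and last put each clear vial back on the very place it came from. Keep all vials upright and leave the steel weight, the dish and the timer alone.

Things in the scene. Friction and masses are not known exactly. Their poses are not given: they have to be found in the camera images.
- stand: fixed white plate 58 (x) x 112 (y) mm, flat top 8 mm above the bench; round marks at y = -32, 0, +32 mm. Fins front and back of the middle (green) mark: 22 mm wide, inner faces at x = +-17 mm, tops at 58 mm: the middle vial is gripped only along y, once both neighbours (9 mm gaps) are gone; the outer vials along x. Origin: centre of underside, below the green mark
- side_tray: blue shallow tray fixed to the bench, 64 (x) x 100 (y) mm outside, wall and floor 3 mm thick, rim 9 mm above the bench; room for two vials side by side along its y axis. Origin: centre of the underside
- returns_tray: orange shallow square tray fixed to the bench, 60 x 60 mm outside, wall and floor 3 mm thick, rim 9 mm above the bench. Origin: centre of the underside
- flank_blue: screw-cap sample vial, 23 mm diameter, 48 mm tall, 18 g, clear glass, blue cap. The cap is 18 mm across and takes up the top 10 mm. Origin: centre of the underside, z up along the vial. It starts on one of the two outer places of the stand
- flank_white: screw-cap sample vial, 23 mm diameter, 48 mm tall, 18 g, clear glass, white cap. The cap is 18 mm across and takes up the top 10 mm. Origin: centre of the underside, z up along the vial. It starts on the other outer place of the stand
- old_vial: screw-cap sample vial, 23 mm diameter, 48 mm tall, 18 g, brown glass, white cap. The cap is 18 mm across and takes up the top 10 mm. Origin: centre of the underside, z up along the vial. It starts on the middle place of the stand
- fresh_vial: screw-cap sample vial, 23 mm diameter, 48 mm tall, 18 g, brown glass, blue cap. The cap is 18 mm across and takes up the top 10 mm. Origin: centre of the underside, z up along the vial. It starts alone on the bench
- steel_weight: bystander: small steel weight with a knob, 24 mm across, 30 mm tall, loose on the bench. Origin: centre of the underside
- dish: bystander: shallow clear dish with tablets, 65 mm across, 13 mm tall, loose on the bench. Origin: centre of the underside
- timer: bystander: white laboratory timer with three buttons, 69 x 70 x 34 mm, loose on the bench. Origin: centre of the underside
Mind the look-alikes: they are no part of the job. There is more than one size of the side_tray; the one meant has the size given above.

How it is judged:
By the outcome, as a careful person would: the job done as asked, in the order asked, and still so for the second after the job is handed in, with the robot touching nothing.
It also fails if it takes over 118 s, if anything falls off the work surface, if the arm or the gripper's body presses on something with over 40 N, if the wrist force passes 120 N, or if a joint passes its speed limit or range.

ROBOT

A 6-joint arm with a two-finger parallel gripper is mounted at the origin on a cart in front of the work surface, level with it; the furniture and walls round the work are solid. World frame = base frame: x ahead of the robot, y to its left, z up, the work surface at z = 0. Lengths are in mm, angles in rad, forces in N, time in s.
With the tool pointing down it reaches from about 250 to 775 mm from the base axis. Payload 4 kg.
Tool frame: the origin (TCP) lies midway between the tips of the shut fingers; the grasp point (between the pads) lies ctrl.pinch_z behind it (ctrl.pinch_z is the distance from the TCP to the grasp point, in mm); z points along the fingers, y is the line along which they close (so a half turn about z gives the same grasp; the last joint's range is limited). The gripper opens to 94 mm and grips with 3 to 60 N. Pads are 16 mm wide; open, the fingers measure 119 mm over their backs; the gripper's body (75 mm by 177 mm) begins 78 mm behind the grasp point.
Start: joints at [1.193, 0.087, 1.371, -0, 1.684, -0.103], TCP at [149.255, 529.382, 183.406] pointing down, gripper open.
Joint ranges: [-3.1, 3.1], [-0.76, 2.03], [0.27, 2.55], [-1.08, 4.22], [0.17, 2.65], [-2.57, 2.57]. Speed limits (rad/s): [2.79, 2.79, 3.14, 3.14, 3.14, 3.14].

INTERFACE

Orientations are given as a rotation vector (axis times angle).
In Python, from workcell import ctrl, status, camera, camera_model, workorder gives the robot as it stands. Calls block until the motion is done:
- ctrl.reach(position, orientation): joint-space move of the TCP to a pose.
- ctrl.move_straight(position, rot=None, rate=150, threshold=None): straight line of the TCP; rot=None keeps the orientation; rate is the mean speed in mm/s. With threshold (N) it stops when the force on the tool has changed by that much, and returns True; else False.
- ctrl.movej(angles): joint-space move.
- ctrl.move_gripper(opening): finger opening in mm; the grip force is fixed at half the most; returns when the fingers have stopped.
- ctrl.dwell(seconds).
- ctrl.inverse_kinematics(position, orientation): joint angles nearest the present ones, or None.
- status.get_obs(): the state.
- camera(name): name is "side" or "top" or "wrist"; returns (picture, depth): 400x640x3 uint8, red, green, blue; 400x640 float32, mm along the optical axis (not along the pixel's ray), 0 where there is no reading.
- camera_model(name): a dict with "fovy" (degrees; the focal length in pixels is half the picture's height over the tangent of half this angle, whatever the lens; pixels are square), "cx", "cy" (the principal point, pixels), "position" and "attitude" of the camera in the world; the wrist camera has in their place "T_tool_cam" (4x4, takes a point from camera to tool coordinates, whose origin is the TCP and whose axes are the flange's). Camera axes: x right, y up, looking along -z (the intrinsics and any distortion apply to the point x, -y, -z); pixel columns grow to the right and rows downward; lengths in mm; the calibration is good to about 2 mm. A picture is of the moment at which its call begins: read the wrist's pose just before it. camera_model takes no time and is no camera call.
A pose or a line that the arm cannot do raises ctrl.PlanningError and nothing moves.
- workorder.hand_in(): hands the job in; it is judged then, once.
The state is a dict: "t": time; "joints": joint angles; "joint_vel": joint speeds; "joint_efforts": joint torques, N m; "eef_pos": TCP position; "tool_rot": TCP orientation; "ft_force": force on the tool from outside, world axes, zero at the start; "wrist_torque": the same for the moment, N m; "finger_gap": finger opening in mm; "gripper_force": force on a finger pad.
Only numpy, scipy, OpenCV 4.12 (cv2) and the standard library are available. Lean on these libraries where they do the work, as an engineer would, in place of code of your own. Each camera call takes 0.05 s, during which the arm holds its last target. There are 200 camera calls.

## Working session

There is one attempt and no reset: what is moved stays moved. The work goes in short steps, each a Python script; the robot and the scene stay as the last script left them, time stands still between calls to the robot, and variables do not carry over. Pictures are saved under pics/ and viewed, at most 14 in all, crops included, and the job is handed in when it is done.

```bash
mkdir -p pics; ls
python3 - <<'E'
from workcell import ctrl,status,camera,camera_model
import cv2,numpy as np
for n in("top","side","wrist"):
    m=camera_model(n);print(n,m)
    p,d=camera(n);cv2.imwrite(f"pics/{n}0.png",p[:,:,::-1]);np.save(f"pics/{n}0.npy",d)
o=status.get_obs();print(o['t'],o['eef_pos'],o['tool_rot'],o['finger_gap'],ctrl.pinch_z)
E
```

```text
pics
top {'fovy': 55.83101479192543, 'cx': 322.9045136161554, 'cy': 196.22901421211327, 'position': array([505.65184565, 141.80285909, 902.19307964]), 'attitude': array([ 0.09858248, -0.10881246, -1.56593756])}
side {'fovy': 52.56648887585423, 'cx': 325.7594627858687, 'cy': 201.35275408411246, 'position': array([ 376.4585523 , -645.83847606,  457.31349787]), 'attitude': array([ 1.07004235, -0.19275088, -0.28117134])}
wrist {'fovy': 65.01316515611117, 'cx': 316.89226528518583, 'cy': 193.20361756698156, 'T_tool_cam': array([[-1.41147079e-04,  9.73537948e-01,  2.28525369e-01,
         6.59948420e+01],
       [ 9.99999129e-01, -1.62413767e-04,  1.30953917e-03,
        -6.00250728e-02],
       [ 1.31200174e-03,  2.28525354e-01, -9.73537077e-01,
        -2.01962357e+02],
       [ 0.00000000e+00,  0.00000000e+00,  0.00000000e+00,
         1.00000000e+00]])}
0.15 [149.07403477 528.94404856 182.48608202] [-4.30183432e-01 -3.11161884e+00  2.56378728e-03] 94.28328509090437 18.8
```

View pics/top0.png

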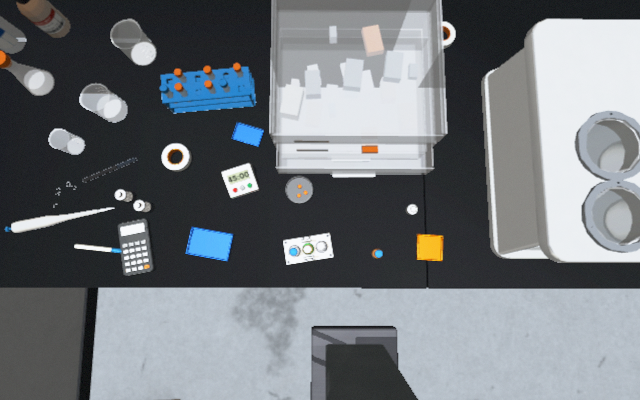

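View pics/side0.png

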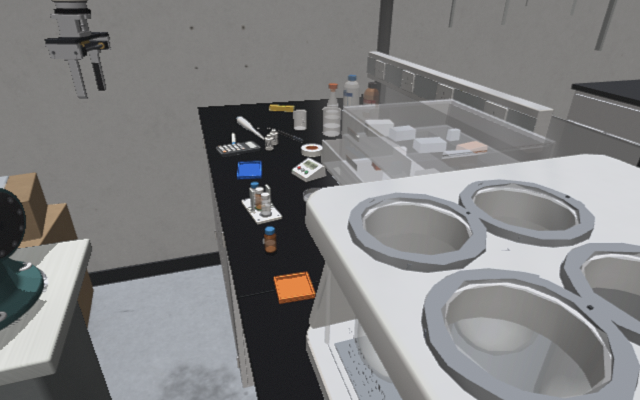

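The top view shows the stand at (307,249) with its vials at about (294,252), (308,248) and (321,247). A lone brown vial with a blue cap is at (377,254), and the orange tray is at (430,247). There are two blue trays, a large one at (209,244) and a small one at (248,134). The weight is at (412,209), the dish at (299,189) and the timer at (240,180). The side view agrees: stand (262,205), fresh vial (270,238), orange tray (295,287).

```bash
cat > h.py <<'E'
from workcell import ctrl,status,camera,camera_model
import cv2,numpy as np
from scipy.spatial.transform import Rotation as R
def pose(n):
    m=camera_model(n)
    if n=="wrist":
        o=status.get_obs();T=np.eye(4);T[:3,:3]=R.from_rotvec(o['tool_rot']).as_matrix();T[:3,3]=o['eef_pos'];T=T@m['T_tool_cam']
    else:
        T=np.eye(4);T[:3,:3]=R.from_rotvec(m['attitude']).as_matrix();T[:3,3]=m['position']
    return T
def ray(n,T,u,v):
    m=camera_model(n);f=200/np.tan(np.radians(m['fovy']/2))
    d=np.array([(u-m['cx'])/f,-(v-m['cy'])/f,-1.]);return T[:3,3],T[:3,:3]@d
def onz(n,T,u,v,z):
    p,d=ray(n,T,u,v);return p+d*(z-p[2])/d[2]
def ondepth(n,T,u,v,D):
    p,d=ray(n,T,u,v);return p+d*float(D[int(round(v)),int(round(u))])
def tri(rays):
    A=np.zeros((3,3));b=np.zeros(3)
    for p,d in rays:
        d=d/np.linalg.norm(d);M=np.eye(3)-np.outer(d,d);A+=M;b+=M@p
    x=np.linalg.solve(A,b);return x,[np.linalg.norm(np.cross(x-p,d/np.linalg.norm(d))) for p,d in rays]
def rot(a): # tool down; tool y (closing) at world angle a
    y=np.array([np.cos(a),np.sin(a),0]);z=np.array([0,0,-1.]);return R.from_matrix(np.c_[np.cross(y,z),y,z]).as_rotvec()
def snap(name):
    T=pose("wrist");p,d=camera("wrist");cv2.imwrite(f"pics/{name}.png",p[:,:,::-1]);np.savez(f"pics/{name}.npz",T=T,d=d,p=p)
def load(name):
    z=np.load(f"pics/{name}.npz");return z['T'],z['d'],z['p']
E
python3 - <<'E'
from h import *
np.set_printoptions(precision=1,suppress=True)
D=np.load("pics/top0.npy");T=pose("top")
for k,u,v in[("blueflank",294,252),("mid",308,248),("white",321,247),("fresh",377,254),("orange",430,247),("big",209,244),("small",248,134),("weight",412,209),("dish",299,189),("timer",240,180),
 ("bigc",191,228),("bigc",232,234),("bigc",227,261),("bigc",186,254),("smc",237,122),("smc",264,127),("smc",259,146),("smc",233,141)]:
    print(k,ondepth("top",T,u,v,D))
for k,s,t in[("fresh",(270,232),(377,254)),("orange",(295,287),(430,247))]:
    print(k,tri([ray("side",pose("side"),*s),ray("top",T,*t)]))
for a in(0,.1,np.pi/2):print(rot(a),ctrl.inverse_kinematics([330,150,300],rot(a)))
E
```

```text
blueflank [493.2 200.2  55.9]
mid [502.  169.3  53.7]
white [504.3 140.4  56.5]
fresh [488.9  14.5  44.9]
orange [ 504.7 -118.1    1. ]
big [510.7 404.6   2.6]
small [780.  321.   -1.4]
weight [592.5 -71.7  26.9]
dish [643.1 193.9  -0.7]
timer [660.3 331.6  24.4]
bigc [548.2 448.4   3.7]
bigc [534.5 352.2  -1.5]
bigc [471.2 361.    2. ]
bigc [487.2 458.8  -0.9]
smc [811.  349.4  -3. ]
smc [798.6 282.3  -3.5]
smc [749.1 292.8   0.7]
smc [762.  357.3  -1.1]
fresh (array([490.9,  13. ,  37.7]), [np.float64(2.141555873219912), np.float64(2.1415558732198074)])
orange (array([ 506.2, -117.7,    3.3]), [np.float64(1.5322169337867804), np.float64(1.5322169337869262)])
[2.2 2.2 0. ] [ 0.3 -0.3  1.5 -0.   2.   0.3]
[2.1 2.3 0. ] [ 0.3 -0.3  1.5 -0.   2.   0.2]
[0.  3.1 0. ] [ 0.3 -0.3  1.5 -0.   2.  -1.3]
```

Look-alikes:
- **Fresh vial:** the lone vial at (377,254) is brown with a blue cap, so it is the one. The blue-capped vial at (294,252) is a clear flank. The white vials at (123,195) and (142,205) are not wanted.
- **Blue tray:** the one at (209,244) measures about 97x63 mm and fits. The one at (248,134) is about 65x50 mm, so it is rejected.

Next I'll take close wrist views from two places.

Run:
```python
from h import *
ctrl.reach([480,245,130],rot(np.pi/2));snap("w1")
ctrl.move_straight([480,90,130],rate=200);snap("w2")
print(status.get_obs()['t'])
a=[cv2.resize(load(n)[2],(400,250)) for n in("w1","w2")]
```

```text
2.7917
```

View pics/w1.png

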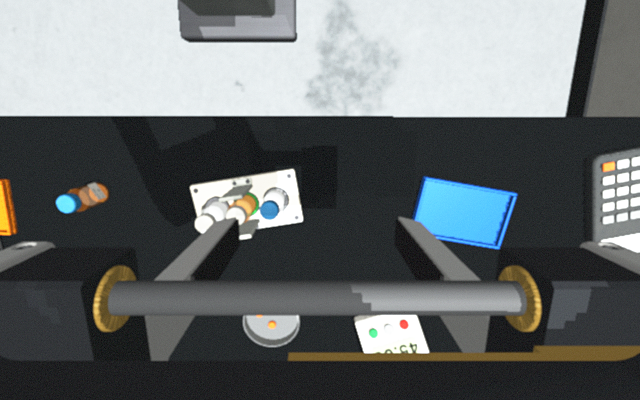

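View pics/w2.png

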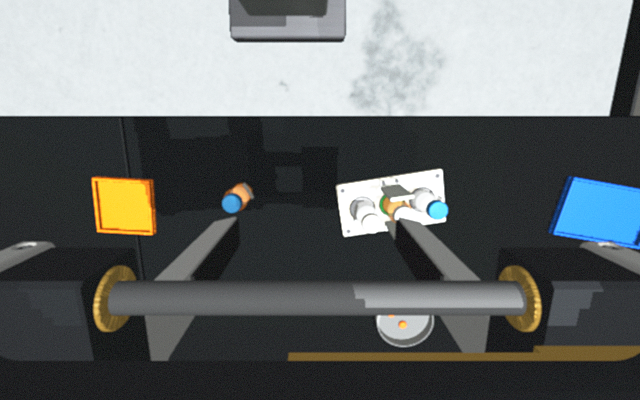

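w1 shows the stand at (247,203), the fresh vial at (68,203) and the big blue tray at (467,212). w2 shows the orange tray at (124,206), the fresh vial at (233,203), and the stand at (392,203), with its outer caps at (370,220) and (437,210). I'll enlarge both.

Run:
```python
from h import *
def crop(n,x,y,w,h,s):return cv2.resize(load(n)[2][y:y+h,x:x+w],None,fx=s,fy=s,interpolation=cv2.INTER_CUBIC)
a=crop("w2",330,160,130,75,6)[:, :780];b=crop("w1",182,160,130,82,6)[:,:780]
c=np.vstack([a,b])[:, :, ::-1]; c=cv2.resize(c,None,fx=5/6*.76,fy=5/6*.76) if c.shape[0]>600 else c
print(a.shape,b.shape,c.shape)
cv2.imwrite("pics/c1.png",a[:,:,::-1]);cv2.imwrite("pics/c2.png",b[:,:,::-1])
```

```text
(450, 780, 3) (492, 780, 3) (597, 494, 3)
```

View pics/c1.png

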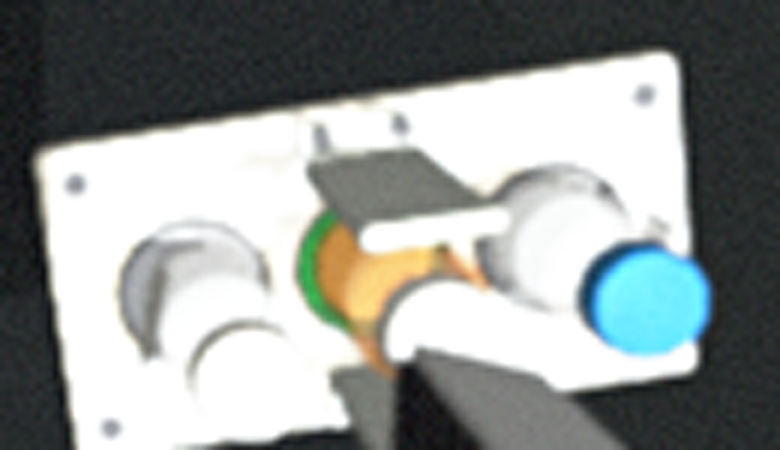

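View pics/c2.png

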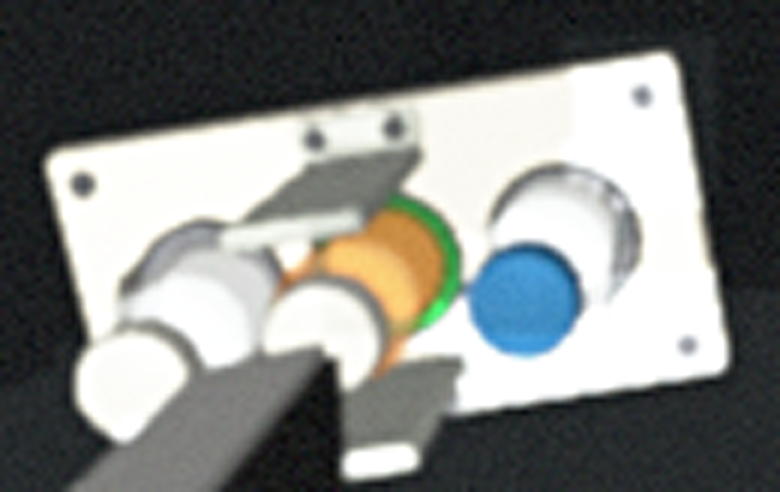

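```bash
cat > m.py <<'E'
from h import *
np.set_printoptions(precision=1,suppress=True)
T1,D1,P1=load("w1");T2,D2,P2=load("w2")
c1=lambda x,y:((x+.5)/6-.5+330,(y+.5)/6-.5+160)
c2=lambda x,y:((x+.5)/6-.5+182,(y+.5)/6-.5+160)
w1=lambda p:ray("wrist",T1,*p); w2=lambda p:ray("wrist",T2,*p)
def blob(P,D,T,lo,hi,x0,x1):
    m=cv2.inRange(cv2.cvtColor(P,cv2.COLOR_RGB2HSV),lo,hi);m[:,:x0]=0;m[:,x1:]=0;m[260:]=0;m[:160]=0
    n,L,s,c=cv2.connectedComponentsWithStats(m);i=1+s[1:,4].argmax();return L==i,c[i],s[i]
for k,a,b in[("screwTL",(83,184),(75,184)),("screwTR",(641,96),(645,95)),("white",(130,382),(246,382)),("blue",(525,300),(651,300))]:
    print(k,tri([w1(c2(*a)),w2(c1(*b))]))
print("z8:",*[onz("wrist",T1,*c2(*p),8) for p in((83,184),(641,96),(687,345))],"|",*[onz("wrist",T2,*c1(*p),8) for p in((75,184),(645,95),(111,428))])
print("corners z8",*[onz("wrist",T1,*c2(*p),8) for p in((45,150),(675,50),(730,380))],"|",*[onz("wrist",T2,*c1(*p),8) for p in((36,150),(680,50),(698,372))])
B=((95,120,90),(125,255,255));O=((5,180,150),(28,255,255))
f1=blob(P1,D1,T1,*B,40,100);f2=blob(P2,D2,T2,*B,210,260)
print("fresh",f1[1],f2[1],tri([w1(f1[1]),w2(f2[1])]))
for k,P,D,T,c,x0,x1 in[("side",P1,D1,T1,B,400,530),("ret",P2,D2,T2,O,80,170)]:
    m,_,s=blob(P,D,T,*c,x0,x1);v,u=np.nonzero(m)
    for z in(0,9):
        X=np.array([onz("wrist",T,a,b,z)[:2] for a,b in zip(u,v)]);print(k,z,s,cv2.minAreaRect(X.astype(np.float32)))
    Z=np.array([ondepth("wrist",T,a,b,D)[2] for a,b in zip(u,v)]);print(np.percentile(Z,[5,50,95]))
E
python3 m.py
```

```text
screwTL (array([486.5, 117. ,   8.4]), [np.float64(0.03668090519854208), np.float64(0.036680905198623645)])
screwTR (array([470.5, 215.7,   9.1]), [np.float64(0.0283852785513015), np.float64(0.02838527855122566)])
white (array([507.3, 140.1,  55.3]), [np.float64(0.027669367529108303), np.float64(0.027669367529032884)])
blue (array([494.2, 201.6,  55.1]), [np.float64(0.04325526441999013), np.float64(0.04325526442002919)])
z8: [486.6 116.8   8. ] [470.8 215.6   8. ] [516.2 223.    8. ] | [486.7 117.    8. ] [470.7 216.1   8. ] [532.1 124.4   8. ]
corners z8 [480.5 110.7   8. ] [462.7 221.6   8. ] [522.8 230.6   8. ] | [480.6 110.1   8. ] [462.8 221.5   8. ] [521.4 230.1   8. ]
fresh [ 69.3 202.4] [231.  203.4] (array([491.6,   8.1,  41.5]), [np.float64(0.4813638655033822), np.float64(0.481363865503417)])Traceback (most recent call last):
  File "m.py", line 20, in <module>
    X=np.array([onz("wrist",T,a,b,z)[:2] for a,b in zip(u,v)]);print(k,z,s,cv2.minAreaRect(X.astype(np.float32)))
                ~~~^^^^^^^^^^^^^^^^^
  File "h.py", line 15, in onz
    p,d=ray(n,T,u,v);return p+d*(z-p[2])/d[2]
        ~~~^^^^^^^^^
  File "h.py", line 12, in ray
    m=camera_model(n);f=200/np.tan(np.radians(m['fovy']/2))
ValueError: time passes only in moves, steps and waits
```

```bash
sed -i 's/^def pose/import functools\ncamera_model=functools.cache(camera_model)\ndef pose/' h.py
sed -i 's/^print("fresh"/for z in (38,48): print(z,onz("wrist",T1,*f1[1],z),onz("wrist",T2,*f2[1],z))\nprint(f1[2],f2[2])\n&/' m.py; python3 m.py | tail -12
```

```text
z8: [486.6 116.8   8. ] [470.8 215.6   8. ] [516.2 223.    8. ] | [486.7 117.    8. ] [470.7 216.1   8. ] [532.1 124.4   8. ]
corners z8 [480.5 110.7   8. ] [462.7 221.6   8. ] [522.8 230.6   8. ] | [480.6 110.1   8. ] [462.8 221.5   8. ] [521.4 230.1   8. ]
38 [492.1   5.4  38. ] [493.1   7.1  38. ]
48 [489.4  13.5  48. ] [490.4   9.9  48. ]
[ 55 194  26  20 218] [221 194  21  20 304]
fresh [ 69.3 202.4] [231.  203.4] (array([491.6,   8.1,  41.5]), [np.float64(0.4813638655033822), np.float64(0.481363865503417)])
side 0 [ 412  176  106   74 5500] ((514.486083984375, 405.7385559082031), (107.16666412353516, 68.67499542236328), 79.99151611328125)
side 9 [ 412  176  106   74 5500] ((511.7546081542969, 401.3975524902344), (104.2629623413086, 66.8142318725586), 79.99152374267578)
[1.7 3.6 9.5]
ret 0 [  91  177   65   59 3299] ((506.81439208984375, -121.71314239501953), (66.43492889404297, 64.0958480834961), 86.8510971069336)
ret 9 [  91  177   65   59 3299] ((504.29632568359375, -115.9614028930664), (64.63404846191406, 62.35834503173828), 86.85107421875)
[ 2.5  4.1 10.1]
```

```bash
cat >> h.py <<'E'
S=np.array([501.4,170.]);SY=.161
sx=np.array([np.cos(SY),np.sin(SY)]);sy=np.array([-np.sin(SY),np.cos(SY)])
TR=np.array([512.5,403.]);TY=-.1745;ty=np.array([-np.sin(TY),np.cos(TY)])
OR=np.array([505.,-118.])
H=9.2;UP=105
PW,PB=S-32*sy,S+32*sy
TW,TB=TR-21*ty,TR+21*ty
def st(msg):
    o=status.get_obs();print(msg,"t%.1f"%o['t'],np.round(o['eef_pos'],1),"gap %.1f gf %.1f"%(o['finger_gap'],o['gripper_force']),"F",np.round(o['ft_force'],1));return o
def over(xy,a,z=UP):
    p=status.get_obs()['eef_pos']
    if p[2]<UP-3: ctrl.move_straight([p[0],p[1],UP],rate=120)
    ctrl.move_straight([*xy,z],rot=rot(a),rate=180)
def pick(xy,a,base,op=52):
    ctrl.move_gripper(op);over(xy,a)
    hit=ctrl.move_straight([*xy,base+H],rate=100,threshold=8)
    if hit: st("HIT");raise SystemExit
    ctrl.move_gripper(0);o=st("gripped")
    if not 20<o['finger_gap']<26: raise SystemExit("bad gap")
    ctrl.move_straight([*xy,UP],rate=100);st("lifted")
def place(xy,a,base,op=52):
    over(xy,a);ctrl.dwell(.2)
    ctrl.move_straight([*xy,base+H+8],rate=100);ctrl.dwell(.2)
    hit=ctrl.move_straight([*xy,base+H-2],rate=15,threshold=3);st("down hit=%s"%hit)
    ctrl.move_gripper(op);ctrl.move_straight([*xy,UP],rate=100)
E
python3 - <<'E'
from h import *
pick(PW,SY,8);
snap("g1")
E
```

```text
gripped t6.8 [506.7 138.4  17.4] gap 20.5 gf 30.0 F [-0.2  0.6  1. ]
lifted t7.8 [505.9 138.3 104.1] gap 20.7 gf 30.0 F [-0.5  0.6 -0.7]
```

View pics/g1.png

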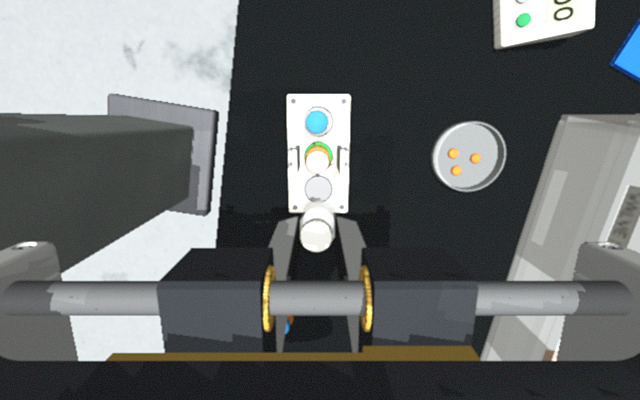

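The white-capped vial is held upright at (317,230), and its place at (318,188) is now empty. I'll carry on with both flanks.

Run:
```python
from h import *
place(TW,TY,3)
pick(PB,SY,8)
place(TB,TY,3)
over(S+[-10,40],SY+np.pi/2,150);snap("g2");st("end")
```

```text
down hit=True t11.3 [508.8 382.3  12.3] gap 20.6 gf 30.0 F [0.3 0.5 4.2]
gripped t16.1 [496.5 201.6  17.4] gap 20.4 gf 30.0 F [ 0.9 -0.4  1. ]
lifted t17.1 [495.7 201.4 104.1] gap 20.3 gf 30.0 F [-0.5  0.6  0.7]
down hit=True t20.4 [516.  423.6  12.3] gap 20.2 gf 30.0 F [-0.6 -0.5  5. ]
end t24.3 [491.3 210.2 149.8] gap 52.2 gf 0.0 F [-0.  -0.2 -0.3]
```

View pics/g2.png

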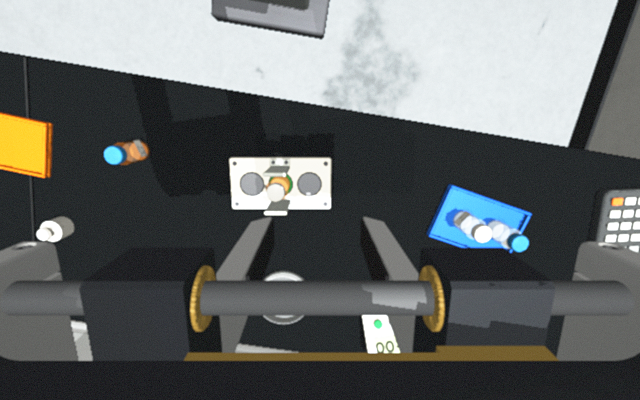

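Both clear vials stand upright in the blue tray, caps at (482,232) and (517,242), and the outer places are free. Next is the old vial, then a close look at the fresh one.

Run:
```python
from h import *
A=SY+np.pi/2
pick(S,A,8)
place(OR,np.pi/2,3)
over([480,25],np.pi/2,120);ctrl.dwell(.2);snap("f1")
over([480,-5],np.pi/2,120);ctrl.dwell(.2);snap("f2");st("")
c=[cv2.resize(load(n)[2][150:250,200:440],None,fx=3,fy=3,interpolation=cv2.INTER_CUBIC)[:290] for n in("f1","f2")]
cv2.imwrite("pics/c3.png",np.vstack(c)[:,:,::-1])
```

```text
gripped t26.6 [501.6 170.1  17.4] gap 20.5 gf 30.0 F [-0.1  0.2  0.9]
lifted t27.7 [500.8 169.9 104.1] gap 20.4 gf 30.0 F [ 0.1  0.1 -0.3]
down hit=True t31.4 [ 505.  -118.    12.3] gap 20.7 gf 30.0 F [ 0.3 -0.2  3.5]
 t34.9 [480.   -4.5 120. ] gap 52.1 gf 0.0 F [ 0.5  0.7 -0.7]
```

View pics/c3.png

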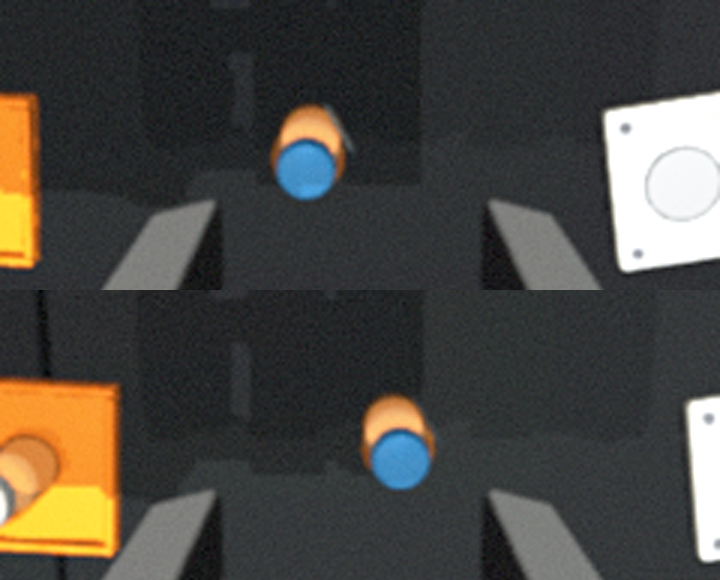

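The fresh cap's top is at crop (306,170) in the first view and (401,170) in the second. The old vial stands in the orange tray.

Run:
```python
from h import *
q=lambda x,y:((x+.5)/3-.5+200,(y+.5)/3-.5+150)
T1=load("f1")[0];T2=load("f2")[0]
x,r=tri([ray("wrist",T1,*q(306,170)),ray("wrist",T2,*q(401,170))])
a=onz("wrist",T1,*q(306,170),48);b=onz("wrist",T2,*q(401,170),48);print(x,r,a,b)
if abs(x[2]-48)>8 or np.linalg.norm(a-b)>4: raise SystemExit("check")
F=((a+b)/2)[:2]
pick(F,SY+np.pi/2,0)
place(S,SY+np.pi/2,8)
over(S+[-10,40],SY+np.pi/2,150);ctrl.dwell(.2);snap("g3");st("end")
p=load("g3")[2][130:280,200:560];cv2.imwrite("pics/c4.png",cv2.resize(p,None,fx=2.2,fy=2.2,interpolation=cv2.INTER_CUBIC)[:,:,::-1])
```

```text
[490.23870838  10.00671837  48.49040849] [np.float64(0.01666501198927629), np.float64(0.016665011989482992)] [490.35795206   9.98151125  48.        ] [490.39280286  10.03321894  48.        ]
gripped t37.1 [490.5  10.1   9.4] gap 20.5 gf 30.0 F [-0.7  0.2  1. ]
lifted t38.2 [489.8  10.1 104.1] gap 20.2 gf 30.0 F [-0.4 -0.2 -0.3]
down hit=True t41.2 [501.3 170.   17.4] gap 20.4 gf 30.0 F [-0.   0.3  4.1]
end t43.6 [490.9 209.2 148.7] gap 51.7 gf 0.0 F [-0.6 -0.6  1. ]
```

View pics/c4.png

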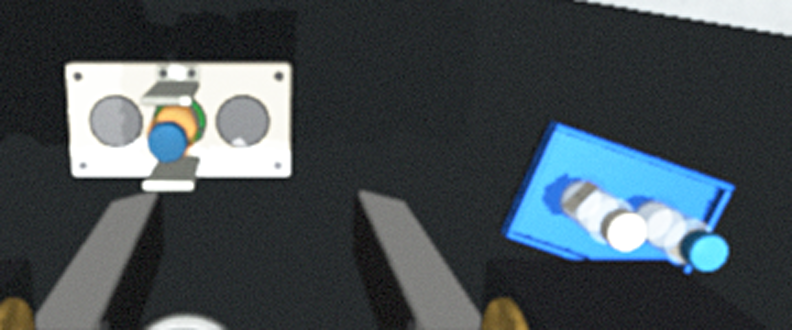

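The fresh vial (cap (168,142)) stands on the green mark between the fins. Now I'll return the flanks.

Run:
```python
from h import *
pick(TB,TY,3);place(PB,SY,8)
pick(TW,TY,3);place(PW,SY,8)
over([480,80],np.pi/2,150);ctrl.dwell(.2);snap("g4");st("end")
p=load("g4")[2][120:280,80:480];cv2.imwrite("pics/c5.png",cv2.resize(p,None,fx=2,fy=2,interpolation=cv2.INTER_CUBIC)[:,:,::-1])
```

```text
gripped t47.6 [516.3 423.8  12.4] gap 20.2 gf 30.0 F [-0.4 -0.5  0.7]
lifted t48.7 [515.6 423.3 103.8] gap 20.6 gf 30.0 F [ 0.4 -0.5 -1.1]
down hit=True t52.0 [496.2 201.6  17.2] gap 20.3 gf 30.0 F [-1.   0.2  4. ]
gripped t56.7 [509.  382.4  12.4] gap 20.6 gf 30.0 F [0.6 0.2 1.5]
lifted t57.8 [508.3 382.  103.9] gap 20.5 gf 30.0 F [ 0.2 -0.2 -1.3]
down hit=True t61.2 [506.5 138.4  17.2] gap 20.6 gf 30.0 F [-1.4 -0.4  4.2]
end t64.7 [480.   80.1 149.9] gap 52.3 gf 0.0 F [ 0.5 -0.1  0.6]
```

View pics/c5.png

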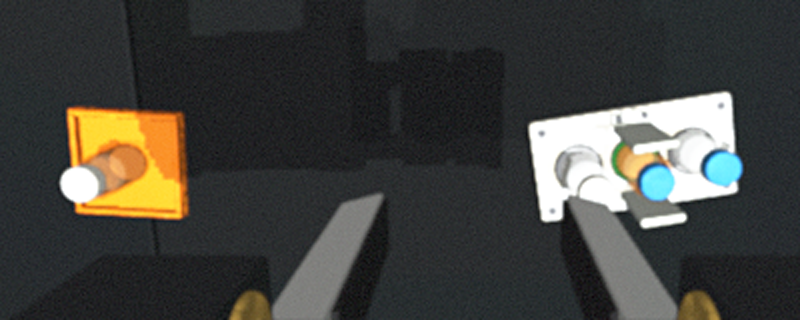

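All three vials in the stand are upright on their marks, with caps at (597,190), (655,180) and (721,166). The old vial stands in the orange tray with its base at (127,162), so I'm handing in.

```bash
python3 -c "
from workcell import workorder
print(workorder.hand_in())"
```

```text
the job is handed in; nothing more can be done
None
```

The job is done and handed in at about 65 s: the fresh vial stands on the middle place, the old vial is in the orange tray, and both clear vials are back upright on their own places; no verdict came back.

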